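# Seat a casting flask on the vacuum caster and hold the seal

### The job

Make the vacuum caster airtight for a leak check. Push the trap's cap fully home on its bowl first, then fetch the flask with the collar, lower it foot down into the sprung ring and press it, upright, against the springs until its foot is sealed on the gasket below. Keep pressing and finish while holding it down there, with the other loose things on the bench left where they are and not a flask knocked over.

Things in the scene. Friction and masses are not known exactly. Their poses are not given: they have to be found in the camera images.
- flask: The flask with the collar: steel tube 50 mm in diameter, 90 mm high, full of white set plaster with a funnel hole in its top, 0.25 to 0.42 kg, standing on the bench. Its collar, 66 mm in diameter and 6 mm thick, lies 16 to 22 mm above the foot; grip the plain tube above it. Only this flask has a collar. Origin: centre of the underside (foot), z up its axis.
- cradle (a joint): How far the sprung ring is pressed down, m; 0: free, up against its bolts; travel 0.014. The springs push up with about 6 N at 0 and 0.65 N more per mm (12 N at 9 mm); the flask's weight does not sink it. With the flask in the ring, its foot meets the gasket when the ring is 9 mm down.
- cradle_top (a point): Centre of the top face of the sprung ring on the caster's deck: flat steel ring, outside 104 mm, bore 56 mm, 6 mm thick, on three coil springs with three bolts (heads 3 mm high, 41 mm from the centre). 119 mm above the bench when free, the deck 90 mm; moves with the ring. The flask's foot goes through the bore and its collar lands on this face.
- gasket: The black silicone gasket, a fixed disc 54 mm in diameter in the centre under the ring, on the caster. Origin: centre of its top face, 94 mm above the bench, 25 mm below the free ring's top face. It is firm: a push of 15 to 20 N on the flask compresses the springs and seals the foot on it.
- trap_cap (a joint): How far the trap's cap has been pushed in, m. It starts at 0.001 to 0.005 (standing 9 to 5 mm proud of the bowl's rim) and is fully home, its rim on the bowl, at 0.010. It slides stiffly straight down at about 7 N and stays where it is left.
- cap_top (a point): Centre of the flat top of the trap's cap: black, round, push-in, 64 mm in diameter, 10 mm thick, on the clear bowl (68 mm in diameter) on the deck, 170 mm from the sprung ring, to its left as the robot sees it. 158 mm above the bench when home, 163 to 167 mm at the start.
- caster: The vacuum caster, a fixed grey box with an aluminium deck, 224 by 344 mm and 90 mm high, carrying the ring, the gasket, the trap, a flat gauge (6 mm high) and a small black knob 20 mm high. Origin: centre of its underside; the ring is at y = -85 mm and the trap at y = +85 mm of its frame.
- plain_flask: A flask of the same tube, 50 mm in diameter and 90 mm high, without a collar. Stays on the bench. Origin: centre of the underside.
- wide_flask: A wide flask without a collar, 76 mm in diameter and 75 mm high. Stays on the bench. Origin: centre of the underside.
- hammer: Hammer lying on the bench, 240 mm long. Bystander.
- mandrel: Tapered steel ring mandrel lying on the bench, 290 mm long, 25 mm thick. Bystander.
- bangle: Brass bangle lying flat, 66 mm in diameter, 6 mm high. Bystander.
- borax_dish: White ceramic dish, 84 mm in diameter, 26 mm high. Bystander.
- sprue_base: Black rubber sprue base, a disc 60 mm in diameter with a cone, 28 mm high. Bystander.
- file: File with a wooden handle lying on the bench, 200 mm long. Bystander.
Mind the look-alikes: they are no part of the job. What is shaped like the flask but yellow is not meant.

How it is judged (in metres and radians):
On the way, in this order (a step that is already met when the one before it is completed fails the run):
1. the trap's cap is pushed fully home (value of joint trap_cap above 0.0085 m), for 0.2 s.
2. the collared flask is in the sprung ring, pressed down on the gasket (contact force between flask and gasket above 1 N and value of joint cradle above 0.007 m and horizontal distance between flask and gasket below 0.006 m), for 0.2 s.
At the end, for the whole second after the job is handed in: Cap home within 1.5 mm; collared flask upright (3.4 degrees) in the sprung ring, centred within 6 mm, ring at least 7 mm down, foot within 2 mm of the gasket and pressing it with over 1 N; fingers still on the flask with over 2 N; flask at rest (all of step 2 and value of joint trap_cap above 0.0085 m and z of flask in the frame of gasket below 0.002 m and angle between flask's own z axis and vertical below 0.06 rad and contact force between the fingers and flask above 2 N and linear speed of flask below 0.02 m/s); the arm keeps its last pose, push and grip.
It fails at once if another flask is shifted by more than 30 mm or knocked over (distance of any of plain_flask, wide_flask from where it was at the start of the episode above 0.03 m or angle between any of plain_flask, wide_flask's own z axis and vertical above 0.5 rad).
It fails at once if the collared flask is knocked over (angle between flask's own z axis and vertical above 0.8 rad).
It fails at once if another loose thing is shifted by more than 40 mm (distance of any of hammer, mandrel, bangle, borax_dish, sprue_base, file from where it was at the start of the episode above 0.04 m).
It also fails if it takes over 67 s, if anything falls off the work surface, if the arm or the gripper's body presses on something with over 40 N, if the wrist force passes 120 N, or if a joint passes its speed limit or range.

### The arm

A 6-joint arm with a two-finger parallel gripper is mounted at the origin on the work surface. World frame = base frame: x ahead of the robot, y to its left, z up, the work surface at z = 0. Lengths are in mm, angles in degrees, forces in N, time in s.
With the tool pointing down it reaches from about 350 to 850 mm from the base axis. Payload 8.1 kg.
Tool frame: the origin (TCP) lies midway between the tips of the shut fingers; the grasp point (between the pads) lies 19 mm behind it; z points along the fingers, y is the line along which they close (so a half turn about z gives the same grasp; the last joint's range is limited). The gripper opens to 85 mm and grips with 20 to 120 N. Pads are 22 mm wide; open, the fingers measure 114 mm over their backs; the gripper's body (76 mm by 85 mm) begins 54 mm behind the grasp point. The pads swing forward as they close: fully open they stand 13 mm farther back than shut.
Start: joints at [-81.383, 7.471, 85.268, -0, 87.261, -4.893], TCP at [140.193, -583.396, 231.292] pointing down, gripper open.
Joint ranges: [-169.43, 169.43], [-51.17, 129.36], [1.28, 143.12], [-76.62, 256.62], [0, 156.53], [-152.29, 152.29]. Speed limits (degrees/s): [136.94, 136.94, 159.86, 180, 180, 180].

### API

Orientations are given as [roll, pitch, yaw] about the fixed x, y, z axes, in that order (R = Rz(yaw) Ry(pitch) Rx(roll)).
In Python, from bench import r, optics, workorder gives the robot as it stands.
- The arm moves only by the tool step_hand, called as name(argument=value, ...) on one line, values as JSON. Schema: {"type":"object","properties":{"plan":{"type":"object","properties":{"moves":{"type":"array","items":{"type":"array","items":{"type":"number"},"minItems":7,"maxItems":7},"minItems":1,"maxItems":8}},"additionalProperties":false,"required":["moves"]},"force":{"type":"number"},"only":{"type":"string"},"quiet":{"type":"boolean"},"lines":{"type":"string"}},"required":["plan"],"additionalProperties":false}. plan is an object whose key "moves" holds a list of rows, 1 to 8 of them, each of 7 numbers: a rotation vector rx, ry, rz in normalised numbers (1 is 120 degrees), then dx, dy, dz in shares of 750 mm (1.0 is 750 mm), then the finger opening in mm; each row is the pose to reach, as a shift and turn from the pose commanded when the call began, along the tool's axes at that moment; what a row does not reach only later rows make up. A row lasts 1/8 s, in which the tool goes at most 62.5 mm and 10.7 degrees, less where a joint would pass 70% of its speed; a pose out of reach is approached as far as the arm can. The fingers move at their own pace and stop on an object; force is the grip in N (left out, the last holds). Time passes only in rows, so rows that do not move let the fingers close. The tool returns the time, the measured TCP pose, the force, the opening and the grip force at its end. only (a regular expression) keeps the lines of the reply that match it, lines (a string "A,B") keeps lines A to B, and quiet returns only ok. Input that does not fit is refused with a message, and nothing moves.
- r.sense(): the state, without advancing time (a new reading comes with each control period).
- optics.snapshot(name): name is "scene" or "side" or "wrist"; returns a dict with "pixels" (480x640x3 uint8, blue, green, red), "fx", "fy", "cx", "cy" (pixels), "pose" (4x4, takes a point from camera to world coordinates). Camera axes: x right, y up, looking along -z (the intrinsics and any distortion apply to the point x, -y, -z); pixel columns grow to the right and rows downward; lengths in mm; the calibration is good to about 2 mm. The wrist camera is an equidistant fisheye: a pixel r from the principal point sees the ray r / f radians off the axis. A picture is of the moment at which its call begins. There is no depth.
- workorder.hand_in(): hands the job in; it is judged then, once.
The state is a dict: "time": time; "joint_pos": joint angles; "qd": joint speeds; "joint_efforts": joint torques, N m; "tool_pos": TCP position; "tcp_rot": TCP orientation; "ft_force": force on the tool from outside, world axes, zero at the start; "wrist_torque": the same for the moment, N m; "finger_gap": finger opening in mm; "grip_force": force on a finger pad.
Only numpy, scipy, OpenCV 4.12 (cv2) and the standard library are available. Lean on these libraries where they do the work, as an engineer would, in place of code of your own. Each camera call takes 0.05 s, during which the arm holds its last target. There are 200 camera calls.

## Working session

There is one attempt and no reset: what is moved stays moved. The work goes in short steps, Python scripts to look and compute and a tool call to move; the robot and the scene stay as the last step left them, time stands still between calls to the robot, and variables do not carry over. Pictures are saved under pics/ and viewed, at most 10 in all, crops included, and the job is handed in when it is done.

```bash
mkdir -p pics; ls; python3 - <<'E'
from bench import r, optics, workorder
import cv2, numpy as np
s=r.sense(); print({k:np.round(v,2).tolist() for k,v in s.items()})
for n in ("scene","side"):
    d=optics.snapshot(n); cv2.imwrite(f"pics/{n}0.png",d["pixels"])
    print(n,d["fx"],d["fy"],d["cx"],d["cy"],np.round(d["pose"],3).tolist(), [k for k in d])
E
```

```text
pics
{'time': 0.0, 'joint_pos': [-81.38, 7.51, 85.33, 0.0, 87.26, -4.89], 'qd': [0.03, -0.03, -0.07, -0.12, -0.08, 0.01], 'joint_efforts': [0.0, -56.94, -50.06, 0.0, 0.01, -0.0], 'tool_pos': [140.11, -582.83, 230.23], 'tcp_rot': [-179.89, -0.01, 13.51], 'ft_force': [0.06, -0.08, -0.01], 'wrist_torque': [-0.01, -0.01, -0.02], 'grip_force': 0.0, 'finger_gap': 85.56}
scene 537.6569779354159 537.6569779354159 312.4745345423839 228.26337689022205 [[0.399, -0.762, 0.511, 1152.04], [0.917, 0.328, -0.227, -283.095], [0.005, 0.559, 0.829, 1157.551], [0.0, 0.0, 0.0, 1.0]] ['pixels', 'fx', 'fy', 'cx', 'cy', 'pose']
side 436.1476961944127 436.1476961944127 323.3948810157051 237.74398869235017 [[-0.945, 0.163, -0.283, 162.501], [-0.326, -0.524, 0.787, 945.258], [-0.02, 0.836, 0.548, 780.639], [0.0, 0.0, 0.0, 1.0]] ['pixels', 'fx', 'fy', 'cx', 'cy', 'pose']
```

View pics/scene0.png

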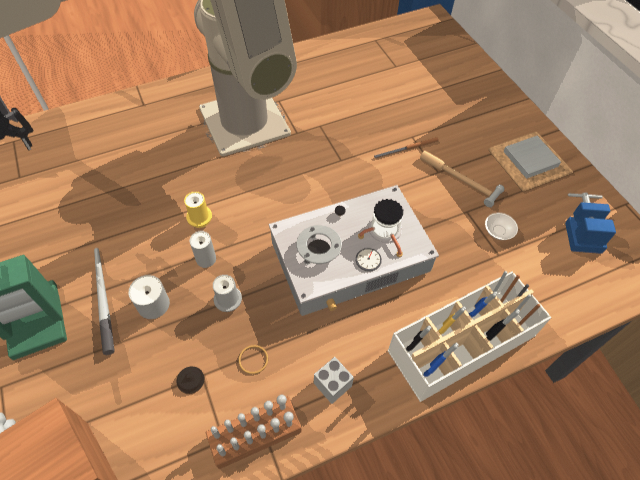

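View pics/side0.png

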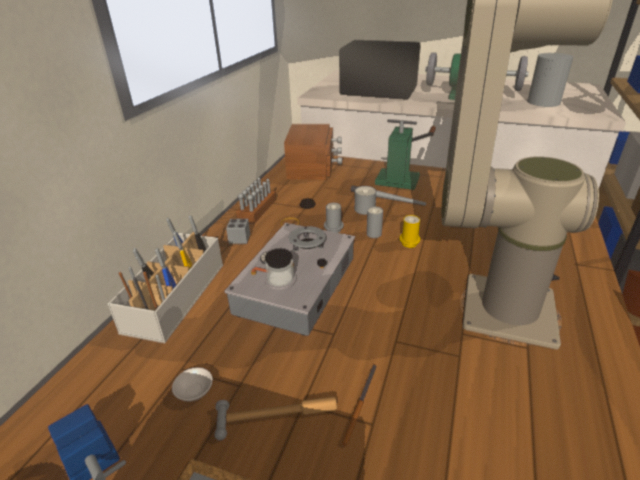

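Scene: candidates for the flask are yellow with collar (197,210, excluded), grey small (202,248), grey small, apparently collared (227,293) and wide (148,296). The cap is at (388,212) and the ring at (319,245). In the side view the same things are at (411,230) yellow, (374,222) grey, (333,215) grey, (365,200) wide, (279,260) cap and (309,239) ring. One close crop will check the choice.

```bash
python3 - <<'E'
import cv2, numpy as np
a=cv2.imread("pics/scene0.png"); b=cv2.imread("pics/side0.png")
c1=cv2.resize(a[185:325,180:260],None,fx=4,fy=4,interpolation=cv2.INTER_CUBIC)
c2=cv2.resize(b[180:290,260:385],None,fx=3.8,fy=3.8,interpolation=cv2.INTER_CUBIC)
o=np.zeros((600,800,3),np.uint8);o[:560,:320]=c1;o[:c2.shape[0],322:322+c2.shape[1]]=c2[:,:478]
cv2.imwrite("pics/crop1.png",o)
E
```

```text
(no output)
```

View pics/crop1.png

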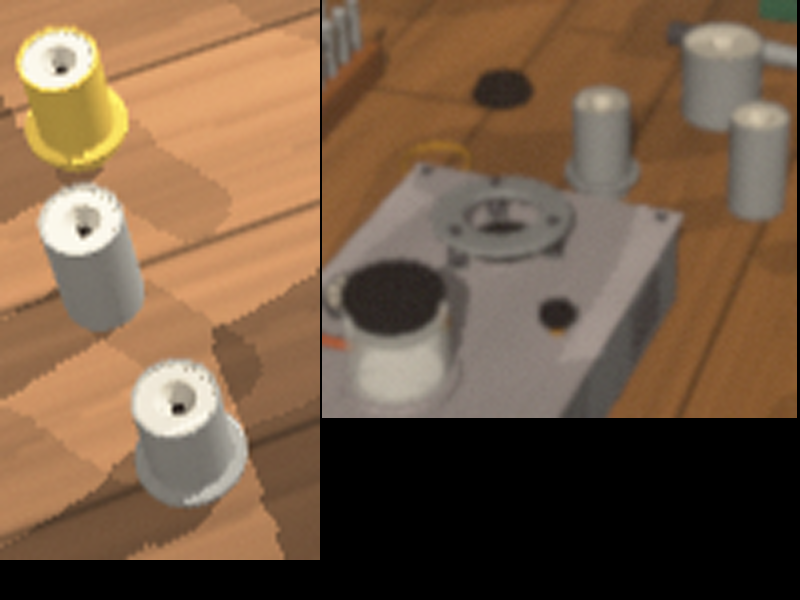

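The lower steel flask at scene (224,285), side (333,206), clearly has a collar at its foot. The middle one has none, so that is plain_flask. Ring centre is about scene (319,245), side (308,237); cap top about scene (388,212), side (279,258).

```bash
cat > h.py <<'E'
import numpy as np, cv2
def ray(d,uv):
    uv=np.atleast_2d(np.float64(uv)); P=np.array(d["pose"])
    x=(uv[:,0]-d["cx"])/d["fx"]; y=(uv[:,1]-d["cy"])/d["fy"]
    if d.get("fish"):
        t=np.hypot(x,y); k=np.sin(t)/np.maximum(t,1e-9); v=np.c_[x*k,-y*k,-np.cos(t)]
    else: v=np.c_[x,-y,-np.ones_like(x)]
    v=v@P[:3,:3].T
    return P[:3,3], v/np.linalg.norm(v,axis=1,keepdims=True)
def plane(d,uv,z):
    o,v=ray(d,uv); return o+v*((z-o[2])/v[:,2])[:,None]
def tri(views):
    A=np.zeros((3,3));b=np.zeros(3);L=[]
    for d,uv in views:
        o,v=ray(d,uv);M=np.eye(3)-np.outer(v[0],v[0]);A+=M;b+=M@o;L.append((M,o))
    p=np.linalg.solve(A,b); return p,[round(float(np.linalg.norm(M@(p-o))),1) for M,o in L]
def circ(p):
    A=np.c_[2*p[:,:2],np.ones(len(p))];s=np.linalg.lstsq(A,(p[:,:2]**2).sum(1),rcond=None)[0]
    return s[:2],np.sqrt(s[2]+s[0]**2+s[1]**2)
def snap(n):
    from bench import optics
    d=dict(optics.snapshot(n)); d["fish"]=n=="wrist"; return d
def blob(m,seed,win):
    """largest contour of mask m within win px of seed"""
    w=np.zeros_like(m); cv2.circle(w,(int(seed[0]),int(seed[1])),win,255,-1)
    cs=cv2.findContours(m&w,cv2.RETR_EXTERNAL,cv2.CHAIN_APPROX_NONE)[0]
    return max(cs,key=cv2.contourArea)[:,0,:]
E
python3 - <<'E'
from h import *
S,D=snap("scene"),snap("side")
def pl(d,s,w,f):
    hsv=cv2.cvtColor(d["pixels"],cv2.COLOR_BGR2HSV); return blob(f(hsv).astype(np.uint8)*255,s,w)
black=lambda h:h[...,2]<75
white=lambda t:(lambda h:(h[...,2]>t)&(h[...,1]<60))
for nm,ss,sd,fs,fd,w in [("cap",(388,212),(279,258),black,black,22),
   ("flask",(224,285),(333,206),white(195),white(165),13),("plain",(201,240),(375,211),white(195),white(165),13),("wide",(148,290),(366,191),white(195),white(165),18)]:
    cs,cd=pl(S,ss,w,fs),pl(D,sd,w,fd)
    es,ed=cv2.fitEllipse(cs),cv2.fitEllipse(cd)
    print(nm,np.round(es[0],1),np.round(es[1],1),np.round(ed[0],1),np.round(ed[1],1),*[ (np.round(p,1),e) for p,e in [tri([(S,es[0]),(D,ed[0])])]])
for nm,a,b in [("ring",(319,245),(307.6,237.4)),("flask eye",(224,284.5),(333.4,206.3)),("cap eye",(388,212),(279.2,258.4)),
  ("plain eye",(200.5,239),(375,211))]:
    p,e=tri([(S,a),(D,b)]);print(nm,np.round(p,1),e)
for nm,px in dict(yellow=(197,222),bangle=(253,360),sprue=(190,380),knob=(340,211)).items(): print(nm,np.round(plane(S,px,110 if nm=="knob" else 5)[0]))
E
```

```text
cap [388.1 211.4] [23.6 27.9] [278.4 257.7] [18.1 26.4] (array([560.7, 168. , 157.1]), [0.5, 0.5])
flask [223.  284.5] [17.1 20.5] [333.2 206.4] [3.3 5.3] (array([ 551.4, -235.6,   86.5]), [0.5, 0.5])
plain [199.7 239.5] [16.1 20.2] [374.5 210.4] [ 5.1 10.8] (array([ 416.6, -248.2,   87.6]), [0.0, 0.0])
wide [145.5 290. ] [26.5 31.7] [364.4 189.7] [ 6.1 14.4] (array([ 489.5, -399.4,   75.9]), [1.0, 1.0])
ring [552.9  -2.7 110.3] [2.3, 2.3]
flask eye [ 551.4 -234.1   86.9] [1.8, 1.8]
cap eye [560.  167.7 154.6] [1.5, 1.5]
plain eye [ 414.7 -246.3   86.4] [0.4, 0.4]
yellow [ 305. -236.    5.]
bangle [ 713. -230.    5.]
sprue [ 701. -370.    5.]
knob [487.  84. 110.]
```

Careful with the scale: shifts go in shares of 750 mm and turns go in shares of 120 degrees. That gives: 400 mm / 750 = 0.5333, 350 mm / 750 = 0.4667.

step_hand(plan={"moves":[[0, 0, 0, 0.0667, -0.0333, 0, 85], [0, 0, 0, 0.1333, -0.0667, 0, 85], [0, 0, 0, 0.2, -0.1, 0, 85], [0, 0, 0, 0.2667, -0.1333, 0, 85], [0, 0, 0, 0.3333, -0.1667, 0, 85], [0, 0, 0, 0.4, -0.2, 0, 85], [0, 0, 0, 0.4667, -0.2333, 0, 85], [0, 0, 0, 0.5333, -0.2667, 0, 85]]}, force=80)

```text
time: 1.2
tool_pos: [483.5, -294.1, 231.2]
tcp_rot: [180.0, 0.0, 13.5]
ft_force: [0.4, -0.9, 0.1]
finger_gap: 85.1
grip_force: 0.0
```

step_hand(plan={"moves":[[0, 0, 0, 0.0533, -0.0267, 0, 85], [0, 0, 0, 0.08, -0.0533, 0, 85], [0, 0, 0, 0.08, -0.0533, 0, 85]]})

```text
time: 1.58
tool_pos: [532.3, -240.7, 230.9]
tcp_rot: [-180.0, 0.0, 13.7]
ft_force: [0.5, 0.0, 0.8]
finger_gap: 85.1
grip_force: 0.0
```

```bash
python3 - <<'E'
from h import *
from bench import r
d=snap("wrist"); np.save("w1.npy",d,allow_pickle=True); cv2.imwrite("pics/w1.png",d["pixels"])
print(d["fx"],d["cx"],d["cy"],np.round(d["pose"],2).tolist(),np.round(r.sense()["tool_pos"],1))
E
```

```text
371.64829954431775 316.510083362075 234.95405885150376 [[0.24, 0.93, 0.27, 601.44], [-0.97, 0.23, 0.07, -223.91], [-0.0, -0.28, 0.96, 372.87], [0.0, 0.0, 0.0, 1.0]] [ 531.5 -241.9  230.9]
```

View pics/w1.png

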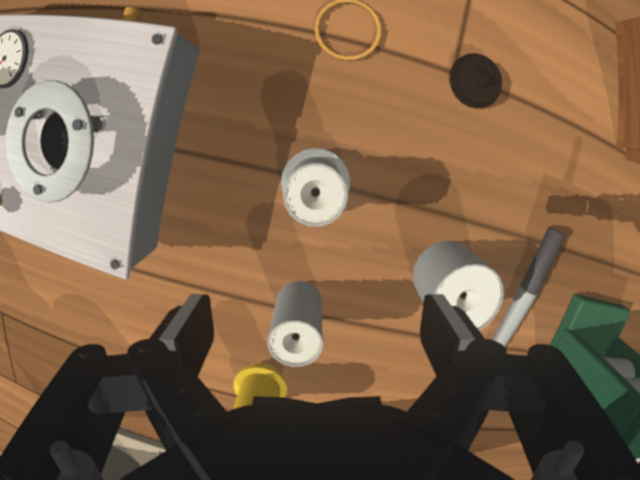

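Wrist view: the collared flask's white top is at (316,190), the plain one at (297,343), the wide one at (460,290). The ring is at (50,140), and its collar shows no ambiguity. Next I go over the ring with the fingers shutting.

In the tool's units: -227 mm / 750 = -0.3027, -215 mm / 750 = -0.2867.

step_hand(plan={"moves":[[0, 0, 0, 0.0267, -0.0667, 0, 0], [0, 0, 0, 0.0533, -0.14, 0, 0], [0, 0, 0, 0.08, -0.2133, 0, 0], [0, 0, 0, 0.112, -0.2867, 0, 0], [0, 0, 0, 0.112, -0.3027, 0, 0], [0, 0, 0, 0.112, -0.3027, 0, 0]]})

```text
time: 2.38
tool_pos: [559.7, -2.8, 231.2]
tcp_rot: [180.0, 0.0, 13.5]
ft_force: [-0.2, -0.6, -0.7]
finger_gap: 0.2
grip_force: 0.0
```

```bash
python3 - <<'E'
from h import *
from bench import r
d=snap("wrist"); np.save("w2.npy",d,allow_pickle=True); cv2.imwrite("pics/w2.png",d["pixels"])
print(np.round(d["pose"][:3,3],1),np.round(r.sense()["tool_pos"],1))
E
```

```text
[628.9  14.  373.2] [559.8  -3.6 231.3]
```

View pics/w2.png

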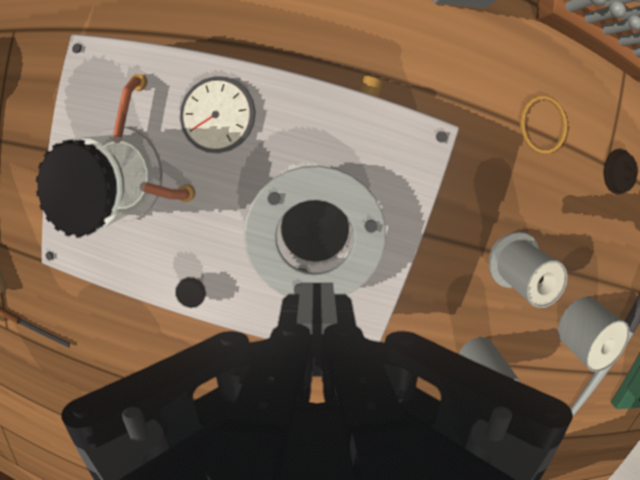

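The wrist picture shows the ring at (315,233) with the black gasket disc at (316,230), the cap at (77,188), and the collared flask at (547,282).

```bash
python3 - <<'E'
from h import *
a=np.load("w1.npy",allow_pickle=True).item(); b=np.load("w2.npy",allow_pickle=True).item()
H=lambda d:cv2.cvtColor(d["pixels"],cv2.COLOR_BGR2HSV)
ha,hb=H(a),H(b)
def rep(nm,d,c,z):
    p=plane(d,c,z); h=cv2.convexHull(p[:,:2].astype(np.float32))[:,0]; q,r=circ(h); print(nm,np.round(q,1),"r",round(float(r),1),"px",np.round(c.mean(0)))
    return
W=lambda h:((h[...,2]>200)&(h[...,1]<50)).astype(np.uint8)*255
K=lambda h:((h[...,2]<60)).astype(np.uint8)*255
fa=blob(W(ha),(318,195),36); fb=blob(W(hb),(547,284),24)
rep("flask a z90",a,fa,90); rep("flask b",b,fb,90)
ea,eb=cv2.fitEllipse(fa)[0],cv2.fitEllipse(fb)[0]; print("flask tri",*[np.round(x,1) for x in tri([(a,ea),(b,eb)])])
gb=blob(K(hb),(315,230),40); rep("gasket b",b,gb,94)
cb=blob(K(hb),(77,188),52); rep("cap b 165",b,cb,165)
P=np.array([(246,233),(315,167),(385,235),(268,187),(364,187),(268,281),(372,280)],float)
for z in (114,119,124):
    q,r=circ(plane(b,P,z)); print("ring b outer",z,np.round(q,1),round(float(r),1))
Pa=np.array([(49,81),(92,130),(7,140),(45,201),(80,97),(80,180),(18,103)],float)
for z in (114,119,124):
    q,r=circ(plane(a,Pa,z)); print("ring a outer",z,np.round(q,1),round(float(r),1))
# bolts triples a/b
E
```

```text
flask a z90 [ 552.5 -234.5] r 22.5 px [314. 194.]
flask b [ 552.8 -232.9] r 21.0 px [546. 283.]
flask tri [ 552.4 -234.8   87.1] [0.1 0.1]
gasket b [552.3  -3.1] r 25.0 px [314. 230.]
cap b 165 [563.5 163.2] r 33.7 px [ 75. 187.]
ring b outer 114 [552.1  -5. ] 51.6
ring b outer 119 [553.6  -4.6] 50.6
ring b outer 124 [555.   -4.3] 49.6
ring a outer 114 [553.   -1.9] 51.2
ring a outer 119 [553.9  -6.1] 50.2
ring a outer 124 [554.9 -10.4] 49.2
```

In the tool's units: -163 mm / 750 = -0.2173, -108 mm / 750 = -0.144.

step_hand(plan={"moves":[[0, 0, 0, 0.0187, -0.072, 0, 0], [0, 0, 0, 0.0373, -0.144, 0, 0], [0, 0, 0, 0.0547, -0.2173, 0.0267, 0], [0, 0, 0, 0.0547, -0.2173, 0.06, 0], [0, 0, 0, 0.0547, -0.2173, 0.0773, 0], [0, 0, 0, 0.0547, -0.2173, 0.0773, 0], [0, 0, 0, 0.0547, -0.2173, 0.0827, 0], [0, 0, 0, 0.0547, -0.2173, 0.088, 0]]})

```text
time: 3.42
tool_pos: [562.7, 165.2, 166.3]
tcp_rot: [180.0, -0.1, 13.4]
ft_force: [0.3, -0.0, 0.5]
finger_gap: -0.2
grip_force: 0.0
```

In the tool's units: 8 mm / 750 = 0.0107, 6 mm / 750 = 0.008.

step_hand(plan={"moves":[[0, 0, 0, 0, 0, 0.0027, 0], [0, 0, 0, 0, 0, 0.0053, 0], [0, 0, 0, 0, 0, 0.008, 0], [0, 0, 0, 0, 0, 0.0107, 0]]})

```text
time: 3.92
tool_pos: [562.6, 165.3, 158.8]
tcp_rot: [179.9, -0.1, 13.5]
ft_force: [-1.8, -3.0, 6.3]
finger_gap: 0.2
grip_force: 3.3
```

step_hand(plan={"moves":[[0, 0, 0, 0, 0, 0.0013, 0], [0, 0, 0, 0, 0, 0.0027, 0], [0, 0, 0, 0, 0, 0.0027, 0]]})

```text
time: 4.3
tool_pos: [562.7, 165.4, 158.0]
tcp_rot: [179.9, -0.1, 13.5]
ft_force: [-6.8, -4.2, 14.8]
finger_gap: -0.3
grip_force: 6.8
```

In the tool's units: 2 mm / 750 = 0.0027, 1 mm / 750 = 0.0013.

step_hand(plan={"moves":[[0, 0, 0, 0, 0, 0.0013, 0], [0, 0, 0, 0, 0, 0.0027, 0], [0, 0, 0, 0, 0, 0.0027, 0], [0, 0, 0, 0, 0, 0.0027, 0]]})

```text
time: 4.8
tool_pos: [562.8, 165.4, 157.9]
tcp_rot: [179.9, -0.2, 13.5]
ft_force: [-12.7, -5.7, 24.8]
finger_gap: 0.0
grip_force: 12.8
```

In the tool's units: 375 mm / 750 = 0.5, 320 mm / 750 = 0.4267.

step_hand(plan={"moves":[[0, 0, 0, 0, 0, -0.0667, 0], [0, 0, 0, -0.0133, 0.0533, -0.1, 85], [0, 0, 0, -0.0333, 0.1267, -0.1, 85], [0, 0, 0, -0.0533, 0.2, -0.1, 85], [0, 0, 0, -0.0733, 0.276, -0.1, 85], [0, 0, 0, -0.0933, 0.352, -0.1, 85], [0, 0, 0, -0.1133, 0.4267, -0.1, 85], [0, 0, 0, -0.1333, 0.5, -0.1, 85]]})

```text
time: 5.8
tool_pos: [552.0, -224.1, 228.7]
tcp_rot: [180.0, -0.0, 13.5]
ft_force: [0.6, 0.6, 0.8]
finger_gap: 85.1
grip_force: 0.0
```

step_hand(plan={"moves":[[0, 0, 0, -0.004, 0.016, 0, 85], [0, 0, 0, -0.004, 0.016, 0, 85], [0, 0, 0, -0.004, 0.016, 0.0533, 85], [0, 0, 0, -0.004, 0.016, 0.1067, 85], [0, 0, 0, -0.004, 0.016, 0.1067, 85]]})

```text
time: 6.42
tool_pos: [549.9, -231.3, 144.5]
tcp_rot: [-179.7, 0.3, 13.6]
ft_force: [0.1, -0.2, 0.3]
finger_gap: 84.8
grip_force: 0.0
```

```bash
python3 - <<'E'
from h import *
from bench import r
d=snap("wrist"); cv2.imwrite("pics/w3.png",d["pixels"]); s=r.sense(); print(np.round(s["tool_pos"],1))
h=cv2.cvtColor(d["pixels"],cv2.COLOR_BGR2HSV); m=((h[...,2]>200)&(h[...,1]<50)).astype(np.uint8)*255
px=d["pose"]; 
# expected pixel of flask top
P=np.linalg.inv(d["pose"])@np.array([552.5,-234.5,90,1]); x,y,z=P[0],-P[1],-P[2]; t=np.arctan2(np.hypot(x,y),z); k=t/np.hypot(x,y)*d["fx"]; e=(d["cx"]+x*k,d["cy"]+y*k); print("expect",np.round(e))
c=blob(m,e,60); p=plane(d,c,90); q,rr=circ(cv2.convexHull(p[:,:2].astype(np.float32))[:,0]); print(q,rr,c.mean(0))
E
```

```text
[ 551.4 -232.4  147.3]
expect [324. 255.]
[ 551.84804731 -234.86223156] 24.167692917115833 [322.65526316 264.73421053]
```

View pics/w3.png

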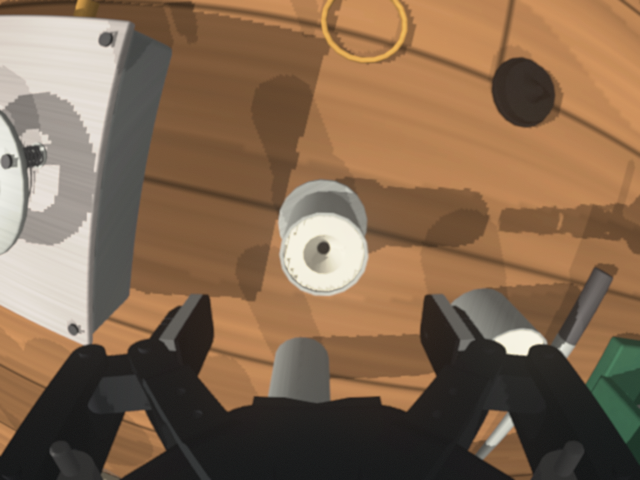

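The collared flask's top is at (323,255) in the wrist picture, centred between the fingers. Measured (552,-235), so I descend and grip.

In the tool's units: 108 mm / 750 = 0.144, 90 mm / 750 = 0.12.

step_hand(plan={"moves":[[0, 0, 0, 0, 0, 0.04, 85], [0, 0, 0, 0, 0, 0.08, 85], [0, 0, 0, 0, 0, 0.12, 85], [0, 0, 0, 0, 0, 0.144, 85], [0, 0, 0, 0, 0, 0.144, 85], [0, 0, 0, 0, 0, 0.144, 85]]}, force=80)

```text
time: 7.22
tool_pos: [553.4, -235.0, 42.3]
tcp_rot: [179.9, -0.1, 13.5]
ft_force: [0.4, 0.4, 0.7]
finger_gap: 85.3
grip_force: 0.0
```

step_hand(plan={"moves":[[0, 0, 0, 0, 0, 0, 30], [0, 0, 0, 0, 0, 0, 30], [0, 0, 0, 0, 0, 0, 30], [0, 0, 0, 0, 0, 0, 30], [0, 0, 0, 0, 0, 0, 30], [0, 0, 0, 0, 0, 0, 30]]}, force=80)

```text
time: 7.98
tool_pos: [552.8, -234.7, 41.5]
tcp_rot: [179.9, -0.1, 13.5]
ft_force: [-1.4, 1.6, 6.1]
finger_gap: 49.0
grip_force: 82.1
```

In the tool's units: -160 mm / 750 = -0.2133, -150 mm / 750 = -0.2.

step_hand(plan={"moves":[[0, 0, 0, 0, 0, -0.0267, 30], [0, 0, 0, 0, 0, -0.08, 30], [0, 0, 0, 0, 0, -0.1467, 30], [0, 0, 0, 0, 0, -0.2, 30], [0, 0, 0, 0, 0, -0.2133, 30], [0, 0, 0, 0.0133, -0.0533, -0.2133, 30], [0, 0, 0, 0.0267, -0.1067, -0.2133, 30], [0, 0, 0, 0.04, -0.16, -0.2133, 30]]})

```text
time: 8.98
tool_pos: [552.0, -109.5, 198.3]
tcp_rot: [-179.9, 0.2, 13.5]
ft_force: [0.7, -0.6, -3.7]
finger_gap: 48.6
grip_force: 83.8
```

step_hand(plan={"moves":[[0, 0, 0, 0.0107, -0.0467, 0, 30], [0, 0, 0, 0.0213, -0.0933, 0, 30], [0, 0, 0, 0.0293, -0.1267, 0, 30], [0, 0, 0, 0.0333, -0.1387, 0, 30], [0, 0, 0, 0.0333, -0.1387, 0, 30], [0, 0, 0, 0.0333, -0.1387, 0, 30], [0, 0, 0, 0.0333, -0.1387, 0, 30]]})

```text
time: 9.85
tool_pos: [553.2, -4.8, 200.2]
tcp_rot: [180.0, 0.0, 13.4]
ft_force: [-0.8, -0.2, -4.3]
finger_gap: 48.6
grip_force: 84.0
```

```bash
python3 - <<'E'
from h import *
from bench import r
d=snap("wrist"); cv2.imwrite("pics/w4.png",d["pixels"]); s=r.sense(); print(np.round(s["tool_pos"],1))
np.save("w4.npy",d,allow_pickle=True)
E
```

```text
[553.2  -4.7 200.2]
```

View pics/w4.png

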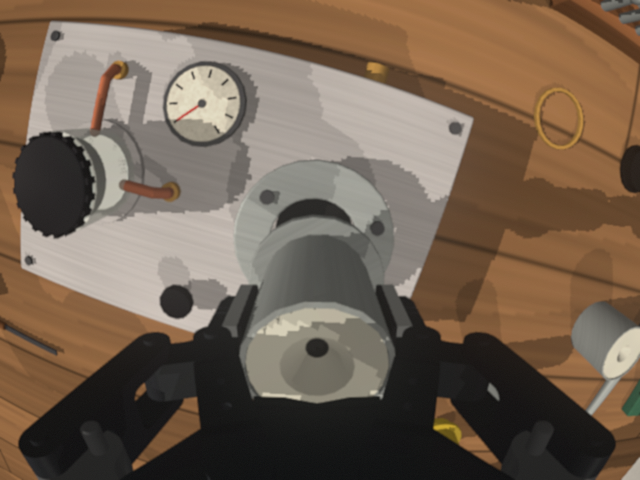

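The flask hangs upright over the ring. Ring rim runs (236,238)–(395,238), with bolts at (268,197) and (377,228). I'll refine the centring from bolts and collar.

```bash
python3 - <<'E'
from h import *
V={n:np.load(n+".npy",allow_pickle=True).item() for n in("w1","w2","w4")}
def dark(d,s,w=9):
    g=cv2.cvtColor(d["pixels"],cv2.COLOR_BGR2GRAY).astype(float); x,y=s
    W=g[y-w:y+w+1,x-w:x+w+1]; t=np.clip(W.min()*.5+np.median(W)*.5-W,0,None); yy,xx=np.mgrid[y-w:y+w+1,x-w:x+w+1]
    return (t*xx).sum()/t.sum(),(t*yy).sum()/t.sum()
b1=[dark(V["w1"],s,6) for s in((19,112),(78,124),(38,189))]
p=plane(V["w1"],b1,121); print("w1 bolts centre",p.mean(0).round(1),"sides",[round(float(np.linalg.norm(p[i]-p[i-1])),1) for i in range(3)])
for n,ss in(("w2",((273,199),(371,226))),("w4",((268,197),(377,228)))):
    b=[dark(V[n],s) for s in ss]; p=plane(V[n],b,121)[:,:2]; e=p[1]-p[0]; L=np.linalg.norm(e); nrm=np.array([e[1],-e[0]])/L
    print(n,np.round(b,1).tolist(),"side",round(float(L),1),"(71.0)",[np.round(p.mean(0)+s*nrm*20.5,1) for s in(1,-1)])
P=np.array([(236,238),(314,160),(395,238),(262,187),(368,186)],float); q,r=circ(plane(V["w4"],P,119)); print("w4 ring",q.round(1),round(float(r),1))
d=V["w4"]; hs=cv2.cvtColor(d["pixels"],cv2.COLOR_BGR2GRAY)
c=np.array([(282,226),(320,216),(355,226),(385,262),(256,262)],float)
for z in(176,182): q,r=circ(plane(d,c,z)); print("collar",z,q.round(1),round(float(r),1))
D=[("scene",snap("scene")),("side",snap("side"))]
o=np.zeros((480,800,3),np.uint8)
for i,((n,d),(u,v)) in enumerate(zip(D,((319,235),(307,225)))): o[:480,i*400:i*400+400]=cv2.resize(d["pixels"][v-60:v+60,u-50:u+50],(400,480),interpolation=cv2.INTER_CUBIC)
cv2.imwrite("pics/c5.png",o)
E
```

```text
w1 bolts centre [554.2  -7.1 121. ] sides [70.1, 71.1, 70.4]
w2 [[274.1, 197.8], [370.7, 225.4]] side 70.5 (71.0) [array([553.9,  -3. ]), array([594.9,  -4.9])]
w4 [[267.3, 196.3], [376.6, 227.5]] side 70.1 (71.0) [array([553.9,  -2.7]), array([594.9,  -4.6])]
w4 ring [553.2  -4.2] 50.3
collar 176 [552.5  -6.8] 32.7
collar 182 [555.   -6.1] 31.5
```

View pics/c5.png

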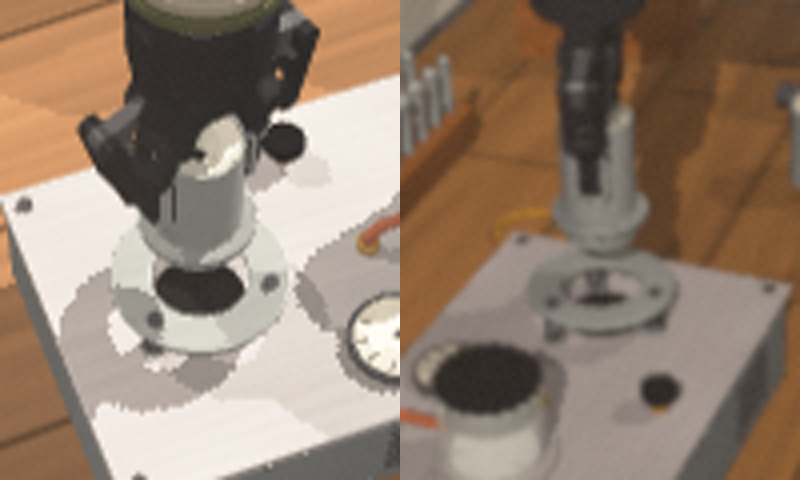

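Left (scene): flask hangs over the ring, slightly up-left of the bore because it is 40 mm above it. Right (side): upright, foot above the bore. Lowering stepwise while watching forces.

In the tool's units: 43 mm / 750 = 0.0573, 40 mm / 750 = 0.0533.

step_hand(plan={"moves":[[0, 0, 0, 0, -0.0013, 0.02, 30], [0, 0, 0, 0, -0.0013, 0.04, 30], [0, 0, 0, 0, -0.0013, 0.048, 30], [0, 0, 0, 0, -0.0013, 0.0533, 30], [0, 0, 0, 0, -0.0013, 0.0573, 30], [0, 0, 0, 0, -0.0013, 0.0573, 30]]}, force=100)

```text
time: 10.75
tool_pos: [553.1, -2.9, 157.4]
tcp_rot: [180.0, -0.0, 13.5]
ft_force: [0.5, -0.3, -3.3]
finger_gap: 48.4
grip_force: 103.4
```

step_hand(plan={"moves":[[0, 0, 0, 0, 0, 0.004, 30], [0, 0, 0, 0, 0, 0.008, 30], [0, 0, 0, 0, 0, 0.008, 30]]})

```text
time: 11.12
tool_pos: [552.7, -2.9, 150.9]
tcp_rot: [-180.0, 0.0, 13.5]
ft_force: [-0.9, -0.2, -3.7]
finger_gap: 48.5
grip_force: 103.4
```

step_hand(plan={"moves":[[0, 0, 0, 0, 0, 0.004, 30], [0, 0, 0, 0, 0, 0.008, 30], [0, 0, 0, 0, 0, 0.0107, 30], [0, 0, 0, 0, 0, 0.0107, 30]]})

```text
time: 11.62
tool_pos: [553.1, -2.9, 143.8]
tcp_rot: [180.0, -0.0, 13.5]
ft_force: [-3.2, 0.6, 3.2]
finger_gap: 48.2
grip_force: 103.3
```

step_hand(plan={"moves":[[0, 0, 0, 0, 0, 0.0027, 30], [0, 0, 0, 0, 0, 0.0053, 30], [0, 0, 0, 0, 0, 0.008, 30], [0, 0, 0, 0, 0, 0.008, 30]]})

```text
time: 12.12
tool_pos: [553.3, -2.9, 137.7]
tcp_rot: [180.0, -0.0, 13.5]
ft_force: [-4.6, 1.9, 6.6]
finger_gap: 47.8
grip_force: 103.7
```

In the tool's units: 3 mm / 750 = 0.004, 2 mm / 750 = 0.0027.

step_hand(plan={"moves":[[0, 0, 0, 0, 0, 0.0027, 30], [0, 0, 0, 0, 0, 0.004, 30], [0, 0, 0, 0, 0, 0.004, 30]]})

```text
time: 12.5
tool_pos: [553.4, -2.9, 135.6]
tcp_rot: [180.0, -0.1, 13.5]
ft_force: [-6.9, 1.4, 12.4]
finger_gap: 48.2
grip_force: 104.8
```

step_hand(plan={"moves":[[0, 0, 0, 0, 0, 0.0013, 30], [0, 0, 0, 0, 0, 0.0027, 30], [0, 0, 0, 0, 0, 0.0027, 30]]})

```text
time: 12.88
tool_pos: [553.5, -2.8, 135.5]
tcp_rot: [180.0, -0.1, 13.5]
ft_force: [-14.7, 1.9, 26.0]
finger_gap: 47.9
grip_force: 105.2
```

step_hand(plan={"moves":[[0, 0, 0, 0, 0, 0, 30], [0, 0, 0, 0, 0, 0, 30]]})

```text
time: 13.12
tool_pos: [553.5, -2.8, 135.6]
tcp_rot: [180.0, -0.1, 13.5]
ft_force: [-15.1, 2.4, 26.6]
finger_gap: 48.4
grip_force: 105.2
```

The stop is firm at TCP 135.5, meaning the foot is at 94, the gasket's height. I'll ease to about 20 N and look.

In the tool's units: -0.7 mm / 750 = -0.0009.

step_hand(plan={"moves":[[0, 0, 0, 0, 0, -0.0009, 30], [0, 0, 0, 0, 0, -0.0009, 30], [0, 0, 0, 0, 0, -0.0009, 30], [0, 0, 0, 0, 0, -0.0009, 30]]})

```text
time: 13.62
tool_pos: [553.5, -2.8, 135.6]
tcp_rot: [180.0, -0.1, 13.5]
ft_force: [-11.2, 1.4, 20.1]
finger_gap: 48.4
grip_force: 105.4
```

```bash
python3 - <<'E'
from h import *
D=[snap("scene"),snap("side"),snap("wrist")]
o=np.zeros((480,800,3),np.uint8)
for i,(d,(u,v,s)) in enumerate(zip(D,((340,235,60),(300,235,60),(320,240,180)))): o[:400,i*266:i*266+266]=cv2.resize(d["pixels"][v-s*6//5:v+s*6//5,max(0,u-int(s*.8)):u+int(s*.8)],(266,400),interpolation=cv2.INTER_CUBIC)
cv2.imwrite("pics/c6.png",o)
E
```

```text
(no output)
```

View pics/c6.png

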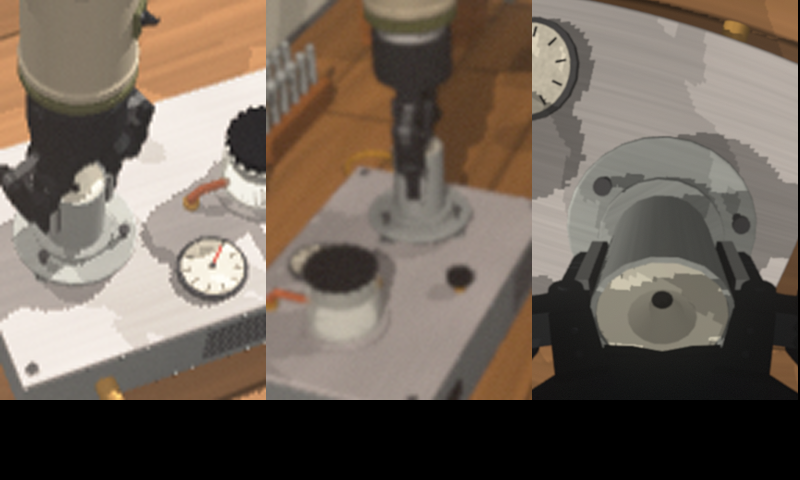

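All three views show the flask upright in the ring with the ring lowered and the collar on it. The cap is home, and the gauge needle has swung over (scene crop, 215,250). Force is a steady 20 N, so I hand in.

```bash
python3 -c "
from bench import workorder
print(workorder.hand_in())"
```

```text
the job is handed in; nothing more can be done
None
```

I handed the job in with the cap pushed home and the collared flask held upright on the gasket at about 20 N of push and 105 N of grip; the hand-in returned no verdict, so I can't confirm it passed.

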